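# Press the missing corner post into the stacking tray and hold it

## Robot

A 6-joint arm with a two-finger parallel gripper is mounted at the origin on a cart in front of the work surface, level with it; the furniture and walls round the work are solid. World frame = base frame: x ahead of the robot, y to its left, z up, the work surface at z = 0. Lengths are in m, angles in rad, forces in N, time in s.
With the tool pointing down it reaches from about 0.35 to 0.975 m from the base axis. Payload 4.9 kg.
Tool frame: the origin (TCP) lies on the centre line of the jaws, within the pads' length; the fingertips stand manip.tip_reach ahead of it and the grasp point (between the pads) is the TCP (manip.tip_reach is the distance from the TCP to the fingertips, in m); z points along the fingers, y is the line along which they close (so a half turn about z gives the same grasp; the last joint's range is limited). The gripper opens to 85 mm and grips with 20 to 120 N. Pads are 22 mm wide; open, the fingers measure 114 mm over their backs; the gripper's body (76 mm by 85 mm) begins 54 mm behind the grasp point. The pads swing forward as they close: fully open they stand 13 mm farther back than shut.
Start: joints at [1.17, 0.053, 1.613, -0, 1.476, -0.119], TCP at [0.174, 0.6, 0.25] pointing down, gripper open.
Joint ranges: [-3.01, 3.01], [-1.01, 2.22], [0.06, 2.58], [-1.02, 4.17], [0.09, 2.62], [-3.14, 3.14]. Speed limits (rad/s): [2.57, 2.57, 3.14, 3.14, 3.14, 3.14].

## Interface

Orientations are given as a unit quaternion [w, x, y, z].
In Python, from plant import manip gives the robot as it stands. The module is installed in compiled form; this text tells all that it offers.
- The arm moves only by the tool move_arm, never from a script. Its argument "rows" is a list of rows, each a list of 7 numbers: the shift along the tool's x, y, z in cm, then the turn, a rotation vector about the tool's x, y, z in degrees, then the opening, from -1 (shut) to 1 (fully open). In form: [[tx, ty, tz, ax, ay, az, jaw], ...]. A call has 1 to 20 rows; each row shifts and turns the commanded pose from where the row before left it, along the tool's axes as they then stand; what a row does not reach is not made up. A row lasts 1/12 s, in which the tool goes at most 41.7 mm and 7.16 degrees, less where a joint would pass 70% of its speed; a pose out of reach is approached as far as the arm can. A call is refused whole if a number of a shift passes 4.17 or a number of a turn 7.16, either way. A call with a gripper value outside its range is refused whole. The fingers move at their own pace and stop on an object; the grip force is fixed at half the most. Time passes only in rows, so rows that do not move let the fingers close. It gives the time, the measured TCP pose, the force, the opening and the grip force at its end, in the units of the state.
- manip.state(): the state, without advancing time (a new reading comes with each control period).
- manip.grab_frame(name): name is "scene" or "top" or "wrist"; returns a dict with "img" (384x512x3 uint8, blue, green, red), "mtx" (3x3 intrinsics, pixels), "R" (3x3) and "t" (3): a world point X has camera coordinates R X + t. Camera axes: x right, y down, z forward; pixel columns grow to the right and rows downward; lengths in m; the calibration is good to about 2 mm. A picture is of the moment at which its call begins. There is no depth.
- manip.job_done(): hands the job in; it is judged then, once.
The state is a dict: "time": time; "joint_pos": joint angles; "joint_vel": joint speeds; "joint_efforts": joint torques, N m; "tool_pos": TCP position; "tool_rot": TCP orientation; "contact_force": force on the tool from outside, world axes, zero at the start; "ft_torque": the same for the moment, N m; "gripper_width": opening from 0.0 (shut) to 1.0 (fully open); "grasp_force": force on a finger pad.
Only numpy, scipy, OpenCV 4.12 (cv2) and the standard library are available. Lean on these libraries where they do the work, as an engineer would, in place of code of your own. Each camera call takes 0.05 s, during which the arm holds its last target. There are 200 camera calls.

## Task

The wooden stacking tray has lost one of its four dark corner posts. Pick up the loose post, stand it upright on the tray floor in the empty corner, turned like the other three (bevelled edge towards the middle of the tray), and press it into the corner so that it bears firmly against both rims at once, without ramming it. Finish while still holding it pressed there, as if waiting for glue to grab, and leave the tape, timer and peeler where they are.

Things in the scene. Friction and masses are not known exactly. Their poses are not given: they have to be found in the camera images.
- tray: Pale wooden tray, fixed, rigid. Origin: centre of its underside on the worktop; z up, x along its long side. Floor top at z = 10 mm; inside 180 (x) by 140 (y) mm; rims 14 mm thick, tops at z = 42 mm. Brass handles stand 26 mm out of the short sides. Dark posts like the loose one are fixed in three corners, centred at (-70,50), (-70,-50), (70,-50) mm, tops at z = 104 mm; the +x +y corner is empty.
- empty_corner (a point): The point where the two inner rim faces meet the tray floor in the empty corner: (90, 70, 10) mm in the tray frame, same axes as the tray. The free space of the corner lies to its -x and -y.
- rim_short: The rim on the tray's +x side (part of the fixed tray; its pose is that of the tray). Its inner face is the plane x = 90 mm of the tray frame, 10 to 42 mm high.
- rim_long: The rim on the tray's +y side (part of the fixed tray; its pose is that of the tray). Its inner face is the plane y = 70 mm of the tray frame, 10 to 42 mm high. Friction (about 0.5 to 0.7) on the floor or one rim can take up the push meant for the other rim, so do not lean on the floor while pressing.
- post: Loose dark rigid post, 0.08-0.13 kg, upright on the worktop. Origin: centre of underside, z up. Faces at x, y = +-20 mm; 84 mm tall plus a pale dowel (16 mm wide, 10 high). A bevel from (-20,-4) to (-4,-20) mm cuts off the -x -y edge; the whole +x, +y faces go against the rims. Seated: axes as the tray's, origin at (70,50,10) mm in the tray frame. Grip it by its faces, above rim height.
- post_bevel (a point): Middle of the bevelled face of the loose post: (-12, -12, 42) mm in its frame.
- masking_tape: Bystander: roll of masking tape, 98 mm across, 25 mm high, lying flat. Origin at the centre of its underside.
- kitchen_timer: Bystander: round kitchen timer with red top, 69 mm across, 44 mm high. Origin at the centre of its underside.
- peeler: Bystander: green peeler, 170 x 25 x 18 mm, lying along its x. Origin at the centre of its underside.
Not all that is in view belongs to the job. There is more than one size of the post; the job needs the middle-sized.

How it is judged:
By the outcome, as a careful person would: the job done as asked, in the order asked, and still so for the second after the job is handed in, while the arm keeps its last pose, push and grip.
It also fails if it takes over 54 s, if anything falls off the work surface, if the arm or the gripper's body presses on something with over 40 N, if the wrist force passes 120 N, or if a joint passes its speed limit or range.

## Working session

There is one attempt and no reset: what is moved stays moved. The work goes in short steps, Python scripts to look and compute and a tool call to move; the robot and the scene stay as the last step left them, time stands still between calls to the robot, and variables do not carry over. Pictures are saved under pics/ and viewed, at most 10 in all, crops included, and the job is handed in when it is done.

Besides the shell and the picture viewer there is one more tool, called in YAML: its name, and indented under it one key for each argument. move_arm: Moves the arm, as the interface text tells. Its arguments: {"type":"object","properties":{"rows":{"type":"array","items":{"type":"array","items":{"type":"number"}}}},"required":["rows"]}

```bash
mkdir -p pics; python3 - <<'E'
from plant import manip
import cv2,numpy as np,pickle
s=manip.state();print(s, manip.tip_reach)
for n in("scene","top"):
    f=manip.grab_frame(n);pickle.dump(f,open(f"{n}.pkl","wb"))
    cv2.imwrite(f"pics/{n}0.png",cv2.resize(f["img"],(800,600),interpolation=cv2.INTER_CUBIC))
    print(n,f["mtx"],f["R"],f["t"])
E
```

```text
{'time': 0.0, 'joint_pos': array([ 1.16999414e+00,  5.33488544e-02,  1.61428370e+00, -4.58157213e-06,
        1.47603559e+00, -1.19054367e-01]), 'joint_vel': array([-0.00067551,  0.00029173, -0.00104292,  0.00044375, -0.00124153,
       -0.0002443 ]), 'joint_efforts': array([ 8.08395816e-05, -3.93686843e+01, -3.70175350e+01, -1.16776023e-04,
        7.01686396e-03,  1.46847253e-05]), 'tool_pos': array([0.17357365, 0.59980061, 0.24907411]), 'tool_rot': array([-2.64507937e-04,  1.40408128e-01,  9.90093168e-01, -1.00346965e-03]), 'contact_force': array([-0.59459893, -0.19491313,  0.5754375 ]), 'ft_torque': array([0.00531142, 0.03505318, 0.00883717]), 'grasp_force': 0.0, 'gripper_width': 1.0001271638099087} 0.019
scene [[420.32647716   0.         262.95134075]
 [  0.         420.32647716 191.17682007]
 [  0.           0.           1.        ]] [[-0.65369415 -0.75675774  0.00129561]
 [-0.57459429  0.49522412 -0.65160914]
 [ 0.49246864 -0.42669753 -0.75855379]] [0.40535835 0.41573164 0.69123568]
top [[485.74429068   0.         250.45008469]
 [  0.         485.74429068 187.73531746]
 [  0.           0.           1.        ]] [[ 0.06434305 -0.99792204 -0.00340183]
 [-0.97413783 -0.06206889 -0.21726238]
 [ 0.21659977  0.01729318 -0.97610731]] [-0.03020599  0.63594997  0.99851354]
```

View pics/scene0.png

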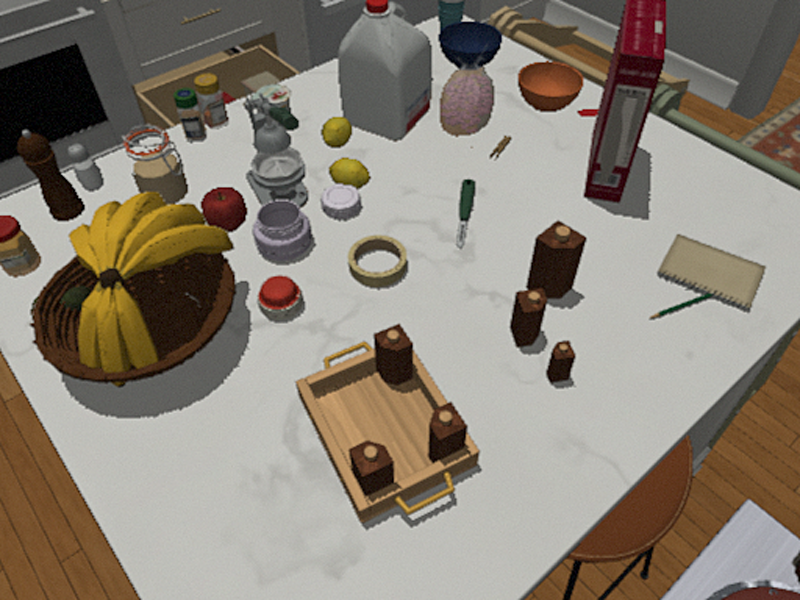

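View pics/top0.png

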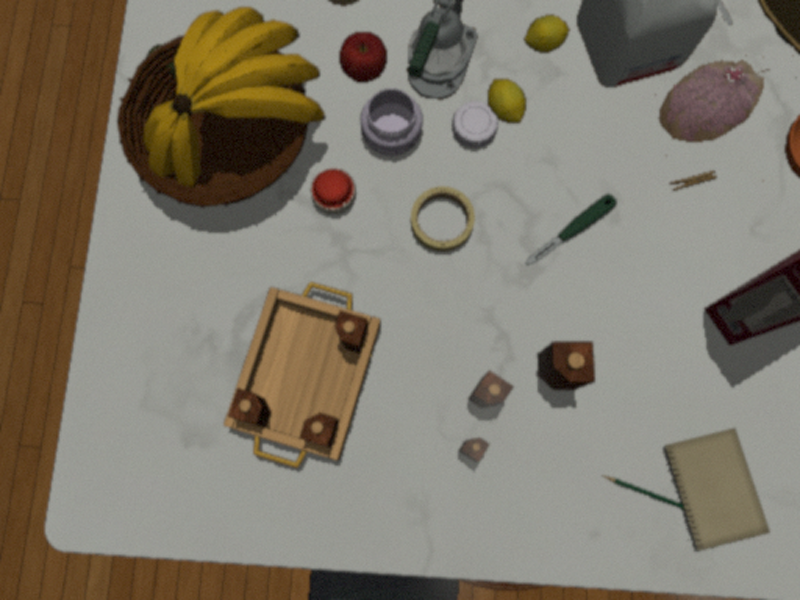

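Loose posts that could be taken for the target, in the top view (800x600): large (572,362), middle (490,388) and small (473,450). The three fixed posts are at (350,330), (248,408) and (320,430). I choose the middle one and will check it in close crops.

```bash
python3 - <<'E'
import cv2,numpy as np,pickle
def crop(n,x,y,w,h,k):
    f=pickle.load(open(n+".pkl","rb"))["img"]
    c=cv2.resize(f[y:y+h,x:x+w],None,fx=k,fy=k,interpolation=cv2.INTER_CUBIC)
    c=cv2.convertScaleAbs(c,alpha=1.3)
    for i in range(0,w,10):
        cv2.line(c,(i*k,0),(i*k,6 if i%50 else 14),(0,0,255));cv2.putText(c,str(x+i),(i*k,22),0,.3,(0,0,255))
    for i in range(0,h,10):
        cv2.line(c,(0,i*k),(6,i*k),(0,0,255));cv2.putText(c,str(y+i),(8,i*k+4),0,.3,(0,0,255))
    return c
def comb(a,b,name):
    H=max(a.shape[0],b.shape[0]);o=np.zeros((H,a.shape[1]+b.shape[1],3),np.uint8)
    o[:a.shape[0],:a.shape[1]]=a;o[:b.shape[0],a.shape[1]:]=b;cv2.imwrite(name,o);print(o.shape)
comb(crop("top",140,176,110,124,4),crop("top",295,212,88,88,4),"pics/c1.png")
comb(crop("scene",186,200,126,135,4),crop("scene",322,140,70,110,4),"pics/c2.png")
E
```

```text
(496, 792, 3)
(540, 784, 3)
```

View pics/c1.png

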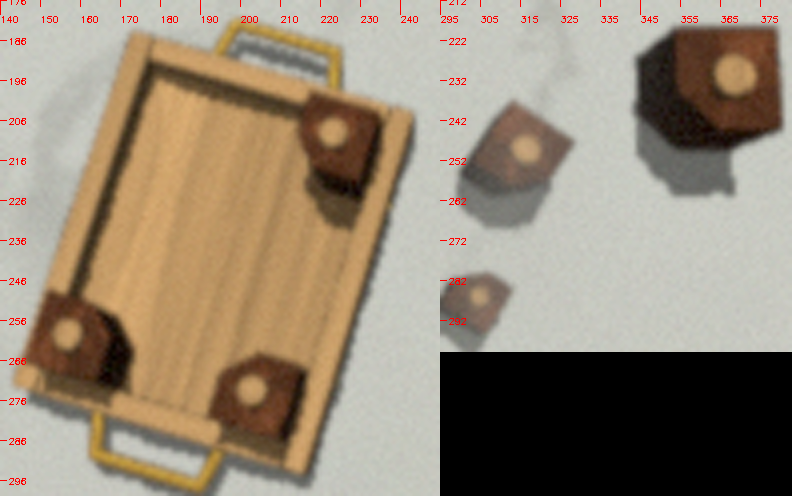

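View pics/c2.png

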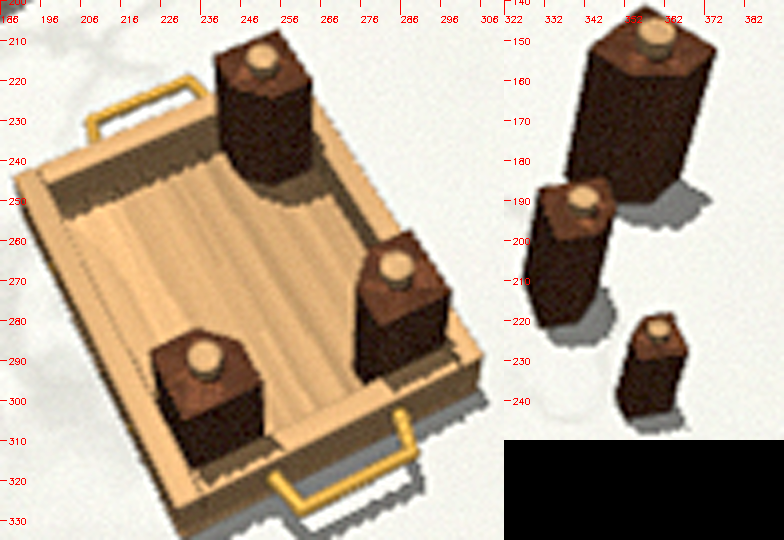

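Both crops show the middle loose post, about the same size as the fixed ones. Its dowel is at top (316.8,249.3). Next I fit the poses.

```bash
cat > h.py <<'E'
import numpy as np,cv2,pickle
from scipy.optimize import least_squares
from scipy.spatial.transform import Rotation as Ro
def proj(f,X):
    c=np.asarray(X)@f["R"].T+f["t"];p=c@f["mtx"].T;return p[:,:2]/p[:,2:]
def ray(f,uv,z):
    d=f["R"].T@np.linalg.solve(f["mtx"],[uv[0],uv[1],1]);o=-f["R"].T@f["t"];return o+d*(z-o[2])/d[2]
def place(p,X):
    c,s=np.cos(p[2]),np.sin(p[2]);X=np.asarray(X,float)
    return np.c_[p[0]+c*X[:,0]-s*X[:,1],p[1]+s*X[:,0]+c*X[:,1],X[:,2]]
def fit(obs,p0):  # obs: list of (frame, XYZ mm list, uv list)
    g=lambda p:np.concatenate([(proj(f,place(p,np.array(X)/1e3))-np.array(u)).ravel() for f,X,u in obs])
    r=least_squares(g,p0,loss="soft_l1");return r.x,g(r.x).reshape(-1,2)
def rpose(s): w,x,y,z=s["tool_rot"];return Ro.from_quat([x,y,z,w])
E
python3 - <<'E'
from h import *
T=pickle.load(open("top.pkl","rb"));S=pickle.load(open("scene.pkl","rb"))
d=[(-70,50,114),(-70,-50,114),(70,-50,114)]
a=(T,[(104,84,42),(104,-84,42),(-104,84,42),(-104,-84,42),(90,70,42)]+d,[(173.25,184.25),(243.25,204),(143.3,271.8),(216,294),(177.5,192.75),(156.75,259.25),(203,273.5),(223.25,209)])
b=(S,[(104,84,42),(-104,84,42),(-104,-84,42)]+d,[(190,244.5),(231,327),(306.75,289),(237.5,289.25),(285.25,266),(251.5,214)])
for o in([a],[b],[a,b]):
    p,r=fit(o,[.4,.2,-.3]);print(p,np.degrees(p[2]),np.abs(r).max())
print(r.round(1).tolist())
print("mid",ray(T,(316.75,249.25),.094),ray(S,(322+78/4,140+198/4),.094))
print("big",ray(T,(295+295/4,212+75/4),.14),"small",ray(T,(295+39/4,212+297/4),.06))
print("peeler",ray(T,(569*.64,235*.64),.01))
E
```

```text
[ 0.52186478  0.12750753 -0.22413998] -12.84227484782189 1.9510960842252132
[ 0.52052259  0.13165072 -0.22620184] -12.960410726460859 2.0935892157809803
[ 0.52186202  0.12892512 -0.22692626] -13.001916984741667 2.943347955625711
[[-0.5, -1.1], [0.5, 0.1], [-1.2, 0.6], [-0.3, 1.1], [-0.9, -2.0], [-1.2, 0.2], [-0.8, 0.2], [-0.4, -0.5], [-0.3, -0.7], [-0.0, 0.6], [1.7, 0.0], [0.4, -2.9], [1.2, -2.4], [0.9, -2.9]]
mid [ 0.50867288 -0.1365609   0.094     ] [ 0.50892782 -0.13277288  0.094     ]
big [ 0.54773728 -0.23373453  0.14      ] small [ 0.4322212  -0.11815607  0.06      ]
peeler [ 0.75720233 -0.25087996  0.01      ]
```

```bash
python3 - <<'E'
from h import *
from plant import manip
T=pickle.load(open("top.pkl","rb"));S=pickle.load(open("scene.pkl","rb"))
d=[(-70,50,104),(-70,-50,104),(70,-50,104)]
a=(T,[(104,84,42),(104,-84,42),(-104,84,42),(-104,-84,42)]+d,[(173.25,184.25),(243.25,204),(143.3,271.8),(216,294),(156.75,259.25),(203,273.5),(223.25,209)])
b=(S,[(104,84,42),(-104,84,42),(-104,-84,42)]+d,[(190,244.5),(231,327),(306.75,289),(237.5,289.25),(285.25,266),(251.5,214)])
for o in([a],[b],[a,b]):
    p,r=fit(o,[.4,.2,-.3]);print(p,np.degrees(p[2]),np.abs(r).max())
print(r.round(1).tolist())
s=manip.state();R=rpose(s);print(R.as_matrix().round(3))
print("tool shift to above post (cm)",R.inv().apply(np.array([.509-.10,-.135,.25])-s["tool_pos"])*100)
E
```

```text
[ 0.52269541  0.12833067 -0.22484252] -12.882527652503738 1.3567840276783727
[ 0.52288555  0.12993526 -0.22287924] -12.770039725652097 1.1083303371904947
[ 0.52279367  0.12904252 -0.22487405] -12.884333725474876 1.4191040997426967
[[-0.7, -1.4], [0.4, -0.4], [-1.2, 0.3], [-0.2, 0.6], [-0.2, 0.1], [-0.3, -0.1], [-0.2, -0.2], [-0.7, -0.8], [-0.3, 0.3], [1.4, -0.4], [0.4, -0.5], [0.6, 0.0], [0.6, -0.2]]
[[-0.961  0.278 -0.001]
 [ 0.278  0.961 -0.002]
 [ 0.    -0.002 -1.   ]]
tool shift to above post (cm) [-4.30470146e+01 -6.40440030e+01  2.57800429e-02]
```

move_arm:
  rows:
    - [-2.9,-1.76,0,0,0,0,1]
    - [-2.9,-1.76,0,0,0,0,1]
    - [-2.9,-1.76,0,0,0,0,1]
    - [-2.9,-1.76,0,0,0,0,1]
    - [-2.9,-1.76,0,0,0,0,1]
    - [-2.9,-1.76,0,0,0,0,1]
    - [-2.9,-1.76,0,0,0,0,1]
    - [-2.9,-1.76,0,0,0,0,1]
    - [-2.9,-1.76,0,0,0,0,1]
    - [-2.9,-1.76,0,0,0,0,1]
    - [-2.9,-1.76,0,0,0,0,1]
    - [-2.9,-1.76,0,0,0,0,1]

```text
time: 1.1
tool_pos: [0.45, 0.2992, 0.2498]
tool_rot: [-0.0, 0.14, 0.99, -0.0]
contact_force: [0.0, 0.4, 0.2]
gripper_width: 1.001
grasp_force: 0.0
```

move_arm:
  rows:
    - [-1,-3.5,0,0,0,0,1]
    - [-1,-3.5,0,0,0,0,1]
    - [-1,-3.5,0,0,0,0,1]
    - [-1,-3.5,0,0,0,0,1]
    - [-1,-3.5,0,0,0,0,1]
    - [-1,-3.5,0,0,0,0,1]
    - [-1,-3.5,0,0,0,0,1]
    - [-1,-3.5,0,0,0,0,1]
    - [-1,-3.5,0,0,0,0,1]
    - [-1,-3.5,0,0,0,0,1]
    - [-1,-3.5,0,0,0,0,1]
    - [-1,-3.5,0,0,0,0,1]
    - [0,0,0,0,0,0,1]
    - [0,0,0,0,0,0,1]

```text
time: 2.27
tool_pos: [0.4473, -0.1374, 0.2497]
tool_rot: [-0.001, 0.142, 0.99, 0.0]
contact_force: [-0.3, -0.2, 0.1]
gripper_width: 1.002
grasp_force: 0.0
```

```bash
python3 - <<'E'
from h import *
from plant import manip
s=manip.state();print(s["time"],s["tool_pos"],s["joint_pos"],rpose(s).as_matrix().round(3))
f=manip.grab_frame("wrist");pickle.dump(f,open("w1.pkl","wb"))
print("cam",-f["R"].T@f["t"], proj(f,[[.509,-.135,.094],[.509,-.135,0]]))
cv2.imwrite("pics/w1.png",cv2.resize(f["img"],(800,600),interpolation=cv2.INTER_CUBIC))
E
```

```text
2.2667 [ 0.4473094  -0.13738892  0.24974892] [-4.57421755e-01 -3.37360002e-01  1.96486780e+00  3.21338787e-04
  1.51546162e+00 -1.74268819e+00] [[-0.96   0.282 -0.001]
 [ 0.282  0.96   0.001]
 [ 0.001  0.001 -1.   ]]
cam [ 0.36906735 -0.11371773  0.37363688] [[269.3081771  229.30776227]
 [265.62510102 200.76366144]]
```

View pics/w1.png

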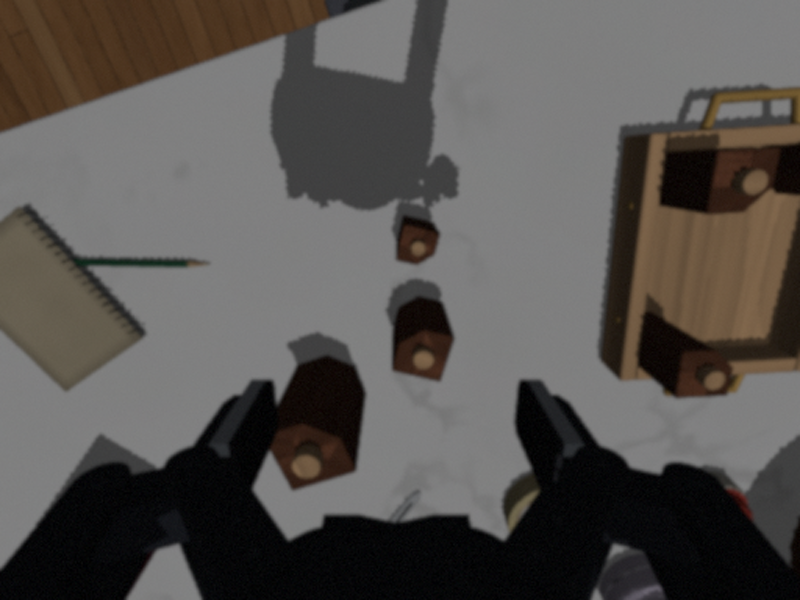

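The wrist view shows the middle post at (424,358), close to the prediction, with the large one at (307,460) and the small one at (418,245). A close crop of the middle post will give its yaw and bevel side.

```bash
python3 - <<'E'
from h import *
f=pickle.load(open("w1.pkl","rb"))
x,y,w,h,k=240,180,60,70,8
c=cv2.resize(f["img"][y:y+h,x:x+w],None,fx=k,fy=k,interpolation=cv2.INTER_CUBIC)
c=np.clip(255*(c/255.)**.55,0,255).astype(np.uint8)
for i in range(0,w,10): cv2.putText(c,str(x+i),(i*k,10),0,.35,(0,0,255))
for i in range(0,h,10): cv2.putText(c,str(y+i),(0,i*k+4),0,.35,(0,0,255))
cv2.imwrite("pics/w1c.png",c)
E
```

```text
(no output)
```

View pics/w1c.png

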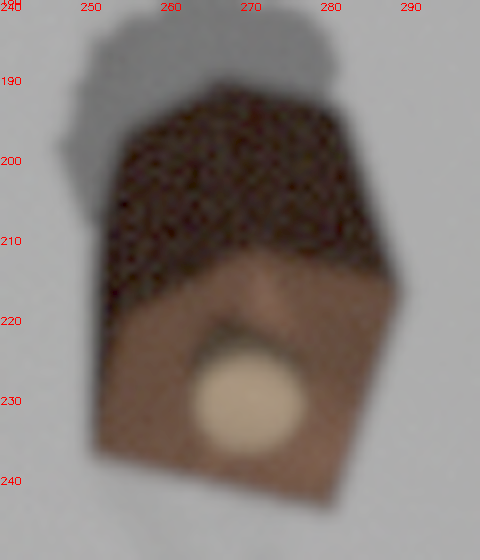

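```bash
python3 - <<'E'
from h import *
from plant import manip
f=pickle.load(open("w1.pkl","rb"))
T=pickle.load(open("top.pkl","rb"))
o=(f,[(-20,20,84),(20,20,84),(20,-20,84),(-4,-20,84),(-20,-4,84)],[(290,216),(281.25,243.75),(251.5,236.9),(254.75,219),(271.9,211.25)])
b=(f,[(0,0,94)],[(270.8,230)])
t=(T,[(0,0,94),(20,-20,84)],[(316.75,249.25),(328.75,247.75)])
for q in([o,b],):
  for y0 in(-2,-1,0,1,2):
    p,r=fit(q,[.5,-.13,y0]);print(p,np.degrees(p[2]),np.abs(r).max())
print(r.round(1).tolist())
p,r=fit([o,b,(T,[(0,0,94)],[(316.75,249.25)])],p);print(p,np.degrees(p[2]),r.round(1).tolist())
R=rpose(manip.state());print("tool yaw of y",np.degrees(np.arctan2(R.as_matrix()[1,1],R.as_matrix()[0,1])))
E
```

```text
[ 0.51050966 -0.13366644 -0.54454812] -31.200309006716143 1.689659398190031
[ 0.51050966 -0.13366644 -0.54454811] -31.200308724340555 1.6896593342566177
[ 0.51050966 -0.13366644 -0.54454807] -31.2003060945348 1.6896587435638821
[ 0.51050966 -0.13366644 -0.54454811] -31.200308212312407 1.6896592179433298
[ 0.51050966 -0.13366644 -0.54454816] -31.200311232658194 1.689659900471554
[[1.2, -0.6], [0.2, 0.7], [-1.7, 0.1], [0.2, 0.5], [-0.3, -0.7], [-0.0, 0.1]]
[ 0.51039366 -0.13379771 -0.54460722] -31.203695484528534 [[1.1, -0.7], [0.1, 0.6], [-1.8, 0.0], [0.0, 0.4], [-0.4, -0.7], [-0.2, 0.1], [-1.3, -0.9]]
tool yaw of y 73.76401866836667
```

move_arm:
  rows:
    - [0,0,0,0,0,5,1]
    - [0,0,0,0,0,5,1]
    - [0,0,0,0,0,5,1]
    - [-1.87,1.19,0,0,0,0,1]
    - [-1.87,1.19,0,0,0,0,1]
    - [-1.87,1.19,0,0,0,0,1]
    - [0,0,2,0,0,0,1]
    - [0,0,2,0,0,0,1]
    - [0,0,2,0,0,0,1]
    - [0,0,0,0,0,0,1]
    - [0,0,0,0,0,0,1]
    - [0,0,0,0,0,0,1]

```text
time: 3.32
tool_pos: [0.5148, -0.1337, 0.1915]
tool_rot: [0.001, 0.268, 0.964, -0.0]
contact_force: [-0.1, 0.1, 0.5]
gripper_width: 1.001
grasp_force: 0.0
```

```bash
python3 - <<'E'
from h import *
from plant import manip
s=manip.state();R=rpose(s);M=R.as_matrix();print(s["tool_pos"],M.round(4),np.degrees(np.arctan2(M[1,1],M[0,1])))
print(R.inv().apply(np.array([.5138,-.1359,.063])-s["tool_pos"])*100)
f=manip.grab_frame("wrist");pickle.dump(f,open("w2.pkl","wb"))
p=[.5104,-.1338,-.5446]
X=place(p,np.array([(-20,20,84),(20,20,84),(20,-20,84),(-4,-20,84),(-20,-4,84)])/1e3)
im=f["img"].copy();im=np.clip(255*(im/255.)**.55,0,255).astype(np.uint8);im=cv2.resize(im,(800,600),interpolation=cv2.INTER_CUBIC)
cv2.polylines(im,[(proj(f,X)*800/512).astype(int)],True,(0,255,0),1)
cv2.imwrite("pics/w2.png",im)
E
```

```text
[ 0.5148267  -0.13372902  0.19145724] [[-8.567e-01  5.159e-01  1.300e-03]
 [ 5.159e-01  8.567e-01 -4.000e-04]
 [-1.300e-03  3.000e-04 -1.000e+00]] 58.945061170909774
[-7.66610747e-03 -2.43160663e-01  1.28456650e+01]
```

View pics/w2.png

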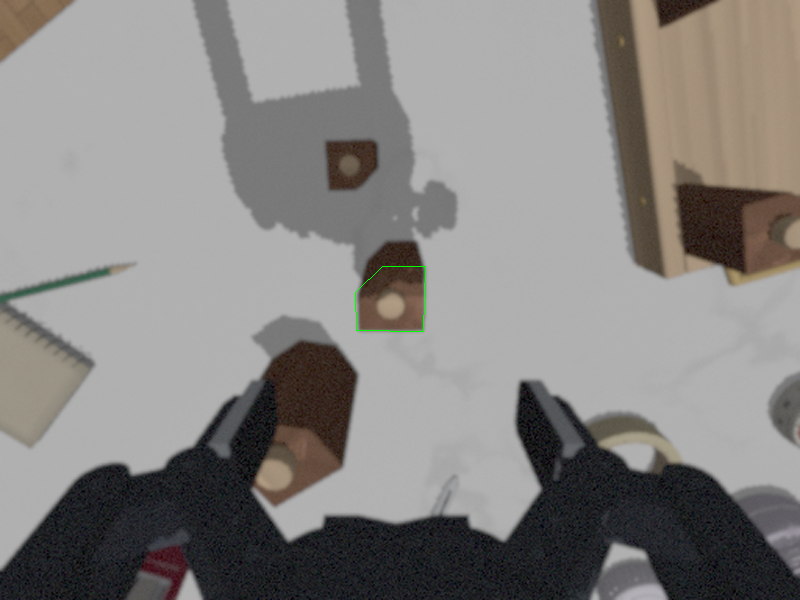

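move_arm:
  rows:
    - [0,-0.24,0,0,0,0,1]
    - [0,0,2,0,0,0,1]
    - [0,0,2,0,0,0,1]
    - [0,0,2,0,0,0,1]
    - [0,0,2,0,0,0,1]
    - [0,0,2,0,0,0,1]
    - [0,0,1.5,0,0,0,1]
    - [0,0,1.0,0,0,0,1]
    - [0,0,0,0,0,0,1]
    - [0,0,0,0,0,0,1]

```text
time: 4.2
tool_pos: [0.5134, -0.1369, 0.0659]
tool_rot: [0.0, 0.269, 0.963, -0.0]
contact_force: [0.7, -0.4, 0.8]
gripper_width: 0.999
grasp_force: 0.0
```

move_arm:
  rows:
    - [0,0,0,0,0,0,-1]
    - [0,0,0,0,0,0,-1]
    - [0,0,0,0,0,0,-1]
    - [0,0,0,0,0,0,-1]
    - [0,0,0,0,0,0,-1]
    - [0,0,0,0,0,0,-1]
    - [0,0,0,0,0,0,-1]
    - [0,0,0,0,0,0,-1]
    - [0,0,0,0,0,0,-1]
    - [0,0,0,0,0,0,-1]
    - [0,0,0,0,0,0,-1]
    - [0,0,0,0,0,0,-1]

```text
time: 5.2
tool_pos: [0.5139, -0.137, 0.0665]
tool_rot: [0.001, 0.268, 0.963, -0.0]
contact_force: [0.7, -0.5, 5.9]
gripper_width: 0.461
grasp_force: 61.0
```

move_arm:
  rows:
    - [0,0,-1,0,0,0,-1]
    - [0,0,-1.5,0,0,0,-1]
    - [0,0,-2,0,0,0,-1]
    - [0,0,-2,0,0,0,-1]
    - [0,0,-2,0,0,0,-1]
    - [0,0,-1.5,0,0,0,-1]
    - [0,0,0,0,0,0,-1]
    - [0,0,0,0,0,0,-1]
    - [0,0,0,0,0,0,-1]

```text
time: 5.95
tool_pos: [0.5121, -0.1363, 0.1638]
tool_rot: [-0.001, 0.268, 0.963, 0.0]
contact_force: [-0.8, -0.5, -1.3]
gripper_width: 0.465
grasp_force: 60.4
```

```bash
python3 - <<'E'
from h import *
from plant import manip
s=manip.state();R=rpose(s);M=R.as_matrix();print(s["time"],s["tool_pos"],np.degrees(np.arctan2(M[1,1],M[0,1])),s["contact_force"],s["ft_torque"],s["gripper_width"],s["grasp_force"])
f=manip.grab_frame("wrist");pickle.dump(f,open("w3.pkl","wb"))
im=np.clip(255*(f["img"]/255.)**.55,0,255).astype(np.uint8);im=cv2.resize(im,(800,600),interpolation=cv2.INTER_CUBIC)
# predicted top face & base if held as assumed (post x=-tool x, y=tool y, TCP 66.5mm up, centre 4mm off)
def tw(P): P=np.array(P)/1e3; return s["tool_pos"]+R.apply(np.c_[-(P[:,0]-4),P[:,1],-(P[:,2]-66.5)])
v=[(-20,20),(20,20),(20,-20),(-4,-20),(-20,-4)]
for z,c in((84,(0,255,0)),(0,(0,0,255))): cv2.polylines(im,[(proj(f,tw([(a,b,z) for a,b in v]))*800/512).astype(int)],True,c,1)
cv2.imwrite("pics/w3.png",im)
E
```

```text
5.95 [ 0.51212226 -0.13626385  0.1638357 ] 58.852517931734866 [-0.7871264  -0.54912417 -1.34434572] [ 0.02443912  0.00906908 -0.01701354] 0.46479769037908114 60.4055220913142
```

View pics/w3.png

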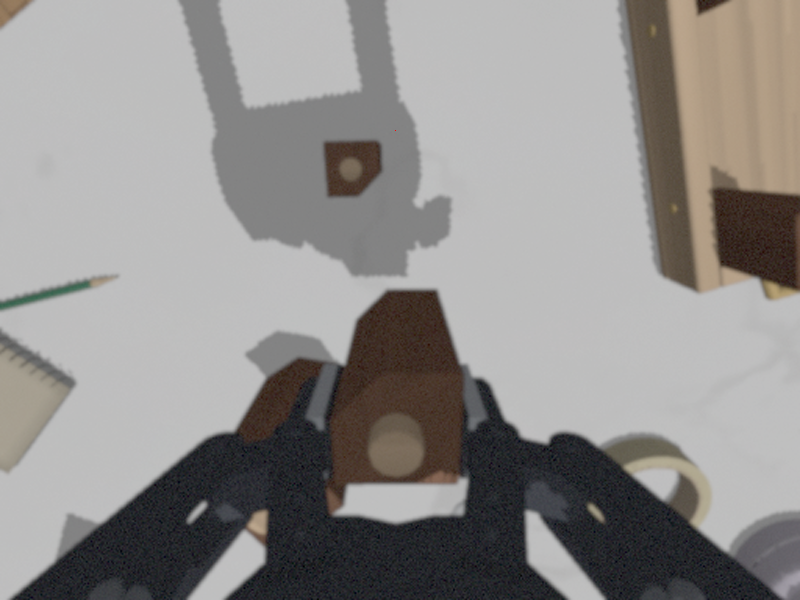

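```bash
python3 - <<'E'
from h import *
from plant import manip
s=manip.state();R=rpose(s);f=pickle.load(open("w3.pkl","rb"))
v=[(-20,20,84),(20,20,84),(20,-20,84),(-4,-20,84),(-20,-4,84),(0,0,94),(-20,20,0),(-4,-20,0),(-20,-4,0)]
def tw(q): 
    P=np.array(v)/1e3; P=np.c_[place([0,0,q[2]],P)]
    return s["tool_pos"]+R.apply(np.c_[-(P[:,0]-q[0]),P[:,1]-q[1],-(P[:,2]-q[3])])
u=np.array([(462,375),(458,483),(332,483),(331,415),(377,375),(397,445),(437,290),(358,320),(388,290)])*.64
q0=[.004,0,0,.0665]
print((proj(f,tw(q0))/.64).round().tolist())
g=lambda q:(proj(f,tw(q))-u).ravel()
r=least_squares(g,q0,loss="soft_l1");print(r.x,np.degrees(r.x[2]),r.fun.reshape(-1,2).round(1).tolist())
E
```

```text
[[463.0, 372.0], [456.0, 484.0], [330.0, 484.0], [326.0, 420.0], [379.0, 372.0], [393.0, 453.0], [436.0, 286.0], [353.0, 318.0], [385.0, 286.0]]
[ 0.0009441  -0.0008072  -0.00480492  0.07074804] -0.2753018214011215 [[0.6, -0.5], [-1.2, -0.3], [1.5, -0.6], [0.1, 3.0], [3.5, -0.7], [-1.0, 4.5], [-0.3, -0.1], [-1.6, 0.0], [-0.3, -0.2]]
```

move_arm:
  rows:
    - [0,0,-1.5,0,0,0,-1]
    - [0,0,-1.5,0,0,-6,-1]
    - [0,0,0,0,0,-6,-1]
    - [0,0,0,0,0,-6.25,-1]
    - [-0.12,1.6,0,0,0,0,-1]
    - [-0.12,3,0,0,0,0,-1]
    - [-0.12,3,0,0,0,0,-1]
    - [-0.12,3,0,0,0,0,-1]
    - [-0.12,3,0,0,0,0,-1]
    - [-0.12,3,0,0,0,0,-1]
    - [-0.12,3,0,0,0,0,-1]
    - [-0.12,3,0,0,0,0,-1]
    - [-0.12,3,0,0,0,0,-1]
    - [-0.12,3,0,0,0,0,-1]
    - [-0.12,1.3,0,0,0,0,-1]
    - [0,0,0,0,0,0,-1]
    - [0,0,0,0,0,0,-1]
    - [0,0,0,0,0,0,-1]

```text
time: 7.5
tool_pos: [0.5921, 0.1509, 0.1942]
tool_rot: [-0.001, 0.113, 0.994, -0.001]
contact_force: [0.1, -0.3, -0.6]
gripper_width: 0.459
grasp_force: 60.7
```

```bash
cat > st.py <<'E'
from h import *
from plant import manip
tray=np.array([.5228,.1290]);yaw=np.radians(-12.9)
W=np.array([[np.cos(yaw),np.sin(yaw)],[-np.sin(yaw),np.cos(yaw)]])
def rep():
    s=manip.state();R=rpose(s);M=R.as_matrix()
    c=W@(s["tool_pos"][:2]-tray)*1e3-[3,0]
    print("t",s["time"],"post centre tray mm",c.round(1),"tcp z",s["tool_pos"][2].round(4),"toolyaw",np.degrees(np.arctan2(M[1,1],M[0,1])).round(2),"tilt",M[:2,2].round(4),"F tray",(W@s["contact_force"][:2]).round(1),s["contact_force"][2].round(1),"tq",s["ft_torque"].round(2),"w",s["gripper_width"].round(3))
    return s
if __name__=="__main__": rep()
E
python3 - <<'E'
from st import *
s=rep()
f=manip.grab_frame("scene");pickle.dump(f,open("s4.pkl","wb"))
t=manip.grab_frame("wrist");pickle.dump(t,open("w4.pkl","wb"))
a=cv2.resize(f["img"][120:340,170:350],None,fx=2.2,fy=2.2,interpolation=cv2.INTER_CUBIC)
b=cv2.resize(t["img"],(400,300));b=np.clip(255*(b/255.)**.55,0,255).astype(np.uint8)
o=np.zeros((484,800,3),np.uint8);o[:a.shape[0],:a.shape[1]]=a;o[:300,400:]=b;cv2.imwrite("pics/p4.png",o)
E
```

```text
Traceback (most recent call last):
  File "st.py", line 8, in rep
    print("t",s["time"],"post centre tray mm",c.round(1),"tcp z",s["tool_pos"][2].round(4),"toolyaw",np.degrees(np.arctan2(M[1,1],M[0,1])).round(2),"tilt",M[:2,2].round(4),"F tray",(W@s["contact_force"][:2]).round(1),s["contact_force"][2].round(1),"tq",s["ft_torque"].round(2),"w",s["gripper_width"].round(3))
                                                                                                                                                                                                                                                                                         ^^^^^^^^^^^^^^^^^^^^^^^^
AttributeError: 'float' object has no attribute 'round'
```

```bash
sed -i 's/s\["gripper_width"\].round(3)/s["gripper_width"]/' st.py
python3 - <<'E'
from st import *
s=rep()
f=manip.grab_frame("scene");pickle.dump(f,open("s4.pkl","wb"))
t=manip.grab_frame("wrist");pickle.dump(t,open("w4.pkl","wb"))
a=cv2.resize(f["img"][120:340,170:350],None,fx=2.2,fy=2.2,interpolation=cv2.INTER_CUBIC)
b=cv2.resize(t["img"],(400,300));b=np.clip(255*(b/255.)**.55,0,255).astype(np.uint8)
o=np.zeros((484,800,3),np.uint8);o[:a.shape[0],:a.shape[1]]=a;o[:300,400:]=b;cv2.imwrite("pics/p4.png",o)
E
```

```text
t 7.5 post centre tray mm [59.7 36.8] tcp z 0.1942 toolyaw 77.07 tilt [-0.0019 -0.0009] F tray [ 0.1 -0.3] -0.6 tq [-0.05 -0.07 -0.01] w 0.4588304548103074
```

View pics/p4.png

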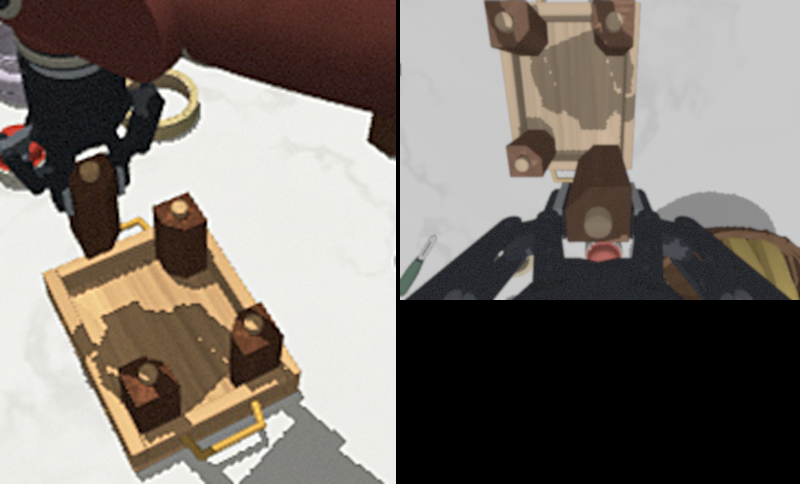

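The post is aligned over the empty corner, with its bevel towards the tray middle, about 10–13 mm clear of each rim. Lowering now.

move_arm:
  rows:
    - [0,0,1.5,0,0,0,-1]
    - [0,0,2,0,0,0,-1]
    - [0,0,2,0,0,0,-1]
    - [0,0,2,0,0,0,-1]
    - [0,0,1.5,0,0,0,-1]
    - [0,0,1,0,0,0,-1]
    - [0,0,0.4,0,0,0,-1]
    - [0,0,0,0,0,0,-1]
    - [0,0,0,0,0,0,-1]
    - [0,0,0,0,0,0,-1]

```text
time: 8.43
tool_pos: [0.5936, 0.1519, 0.0929]
tool_rot: [0.001, 0.112, 0.994, 0.0]
contact_force: [-0.1, 0.5, -0.4]
gripper_width: 0.461
grasp_force: 60.7
```

```bash
python3 st.py
```

```text
t 8.4333 post centre tray mm [61.  38.1] tcp z 0.0929 toolyaw 77.09 tilt [0.0025 0.0003] F tray [-0.2  0.5] -0.4 tq [-0.02 -0.05  0.  ] w 0.4605786039543369
```

move_arm:
  rows:
    - [0,0,0.3,0,0,0,-1]
    - [0,0,0.3,0,0,0,-1]
    - [0,0,0.3,0,0,0,-1]
    - [0,0,0.2,0,0,0,-1]
    - [0,0,0,0,0,0,-1]
    - [0,0,0,0,0,0,-1]
    - [0,0,0,0,0,0,-1]

```text
time: 9.02
tool_pos: [0.5927, 0.1519, 0.0803]
tool_rot: [-0.0, 0.112, 0.994, -0.0]
contact_force: [-0.0, -0.6, -0.5]
gripper_width: 0.46
grasp_force: 60.7
```

move_arm:
  rows:
    - [0,0,0.1,0,0,0,-1]
    - [0,0,0.1,0,0,0,-1]
    - [0,0,0,0,0,0,-1]
    - [0,0,0,0,0,0,-1]

```text
time: 9.35
tool_pos: [0.5926, 0.1519, 0.0782]
tool_rot: [-0.0, 0.112, 0.994, -0.0]
contact_force: [-0.0, 0.3, -0.4]
gripper_width: 0.459
grasp_force: 60.7
```

move_arm:
  rows:
    - [0,0,0.1,0,0,0,-1]
    - [0,0,0,0,0,0,-1]
    - [0,0,0,0,0,0,-1]

```text
time: 9.6
tool_pos: [0.5926, 0.1519, 0.0772]
tool_rot: [-0.0, 0.112, 0.994, -0.0]
contact_force: [-0.4, -0.5, -1.0]
gripper_width: 0.458
grasp_force: 60.7
```

move_arm:
  rows:
    - [0,0,0.1,0,0,0,-1]
    - [0,0,0,0,0,0,-1]
    - [0,0,0,0,0,0,-1]
    - [0,0,0,0,0,0,-1]

```text
time: 9.93
tool_pos: [0.5929, 0.1519, 0.0766]
tool_rot: [0.0, 0.112, 0.994, 0.0]
contact_force: [-0.1, 0.2, 1.0]
gripper_width: 0.464
grasp_force: 60.7
```

move_arm:
  rows:
    - [0,0,0.1,0,0,0,-1]
    - [0,0,0,0,0,0,-1]
    - [0,0,0,0,0,0,-1]
    - [0,0,0,0,0,0,-1]

```text
time: 10.27
tool_pos: [0.593, 0.152, 0.0765]
tool_rot: [0.0, 0.112, 0.994, -0.0]
contact_force: [-2.5, -0.4, 6.0]
gripper_width: 0.461
grasp_force: 61.5
```

move_arm:
  rows:
    - [0,0,-0.09,0,0,0,-1]
    - [0,0,0,0,0,0,-1]
    - [-0.2,0.2,0,0,0,0,-1]
    - [-0.2,0.2,0,0,0,0,-1]
    - [-0.1,0.2,0,0,0,0,-1]
    - [0,0.2,0,0,0,0,-1]
    - [0,0,0,0,0,0,-1]
    - [0,0,0,0,0,0,-1]
    - [0,0,0,0,0,0,-1]

```text
time: 11.02
tool_pos: [0.6, 0.1586, 0.0765]
tool_rot: [0.001, 0.112, 0.994, 0.0]
contact_force: [1.9, -1.2, 2.5]
gripper_width: 0.459
grasp_force: 61.2
```

```bash
python3 st.py
```

```text
t 11.0167 post centre tray mm [65.6 46.1] tcp z 0.0765 toolyaw 77.11 tilt [0.0019 0.0002] F tray [ 2.1 -0.7] 2.5 tq [-0.33 -0.28  0.04] w 0.4586852821090064
```

move_arm:
  rows:
    - [0,0,-0.03,0,0,0,-1]
    - [-0.1,0,0,0,0,0,-1]
    - [-0.1,0,0,0,0,0,-1]
    - [-0.1,0,0,0,0,0,-1]
    - [0,0,0,0,0,0,-1]
    - [0,0,0,0,0,0,-1]

```text
time: 11.52
tool_pos: [0.6015, 0.1585, 0.0766]
tool_rot: [-0.001, 0.112, 0.994, 0.0]
contact_force: [-2.9, 0.9, 5.4]
gripper_width: 0.46
grasp_force: 61.2
```

```bash
python3 st.py
```

```text
t 11.5167 post centre tray mm [67.1 46.3] tcp z 0.0766 toolyaw 77.09 tilt [-0.0022  0.0011] F tray [-3.   0.2] 5.4 tq [ 0.05  0.52 -0.02] w 0.4596281513076299
```

move_arm:
  rows:
    - [-0.1,0.1,0,0,0,0,-1]
    - [0,0,0,0,0,0,-1]
    - [0,0,0,0,0,0,-1]

```text
time: 11.77
tool_pos: [0.6026, 0.1589, 0.0766]
tool_rot: [-0.001, 0.112, 0.994, 0.0]
contact_force: [-2.7, 0.1, 6.5]
gripper_width: 0.458
grasp_force: 61.3
```

```bash
python3 st.py
```

```text
t 11.7667 post centre tray mm [68.1 47. ] tcp z 0.0766 toolyaw 77.1 tilt [-0.0024  0.0004] F tray [-2.7 -0.5] 6.5 tq [-0.18  0.52  0.04] w 0.45767538861904095
```

move_arm:
  rows:
    - [0,0,-0.1,0,0,0,-1]
    - [0,0,0,0,0,0,-1]
    - [0,0,0,0,0,0,-1]
    - [0,0,0,0,0,0,-1]

```text
time: 12.1
tool_pos: [0.6029, 0.1587, 0.0767]
tool_rot: [-0.001, 0.112, 0.994, -0.0]
contact_force: [-0.3, 0.4, -1.5]
gripper_width: 0.457
grasp_force: 60.6
```

```bash
python3 st.py
```

```text
t 12.1 post centre tray mm [68.4 46.8] tcp z 0.0767 toolyaw 77.11 tilt [-0.0013  0.0001] F tray [-0.4  0.4] -1.5 tq [ 0.01  0.02 -0.06] w 0.4570927147636098
```

move_arm:
  rows:
    - [-0.1,0.1,0,0,0,0,-1]
    - [0,0,0,0,0,0,-1]
    - [0,0,0,0,0,0,-1]
    - [0,0,0,0,0,0,-1]

```text
time: 12.43
tool_pos: [0.6046, 0.1594, 0.0774]
tool_rot: [-0.0, 0.112, 0.994, 0.0]
contact_force: [-0.8, -0.2, -0.8]
gripper_width: 0.457
grasp_force: 60.6
```

```bash
python3 st.py
```

```text
t 12.4333 post centre tray mm [70.  47.9] tcp z 0.0774 toolyaw 77.1 tilt [-0.0001  0.    ] F tray [-0.7 -0.3] -0.8 tq [0.08 0.02 0.02] w 0.4574044520534637
```

move_arm:
  rows:
    - [-0.1,0.1,0,0,0,0,-1]
    - [0,0,0,0,0,0,-1]
    - [0,0,0,0,0,0,-1]
    - [0,0,0,0,0,0,-1]

```text
time: 12.77
tool_pos: [0.6058, 0.1602, 0.0775]
tool_rot: [-0.0, 0.112, 0.994, -0.0]
contact_force: [0.4, 1.5, -0.8]
gripper_width: 0.46
grasp_force: 60.6
```

```bash
python3 st.py
```

```text
t 12.7667 post centre tray mm [71.  48.9] tcp z 0.0775 toolyaw 77.11 tilt [-0. -0.] F tray [0.  1.5] -0.8 tq [-0.01  0.04 -0.03] w 0.4597683444053187
```

move_arm:
  rows:
    - [-0.1,0.1,0,0,0,0,-1]
    - [0,0,0,0,0,0,-1]
    - [0,0,0,0,0,0,-1]
    - [0,0,0,0,0,0,-1]

```text
time: 13.1
tool_pos: [0.607, 0.1609, 0.0775]
tool_rot: [0.0, 0.112, 0.994, 0.0]
contact_force: [0.8, 0.3, -0.3]
gripper_width: 0.459
grasp_force: 60.6
```

```bash
python3 st.py
```

```text
t 13.1 post centre tray mm [72.  49.9] tcp z 0.0775 toolyaw 77.1 tilt [ 0. -0.] F tray [0.7 0.5] -0.3 tq [-0.    0.   -0.01] w 0.45865022796416055
```

move_arm:
  rows:
    - [-0.1,0.1,0,0,0,0,-1]
    - [0,0,0,0,0,0,-1]
    - [0,0,0,0,0,0,-1]
    - [0,0,0,0,0,0,-1]

```text
time: 13.43
tool_pos: [0.6075, 0.1616, 0.0772]
tool_rot: [-0.001, 0.112, 0.994, -0.0]
contact_force: [-3.5, -0.3, 1.1]
gripper_width: 0.46
grasp_force: 60.7
```

```bash
python3 st.py
```

```text
t 13.4333 post centre tray mm [72.3 50.7] tcp z 0.0772 toolyaw 77.1 tilt [-0.0019 -0.0002] F tray [-3.3 -1. ] 1.1 tq [-0.12  0.72 -0.07] w 0.45986499468189923
```

move_arm:
  rows:
    - [-0.1,0.1,0,0,0,0,-1]
    - [0,0,0,0,0,0,-1]
    - [0,0,0,0,0,0,-1]
    - [0,0,0,0,0,0,-1]

```text
time: 13.77
tool_pos: [0.6078, 0.1622, 0.0768]
tool_rot: [-0.002, 0.112, 0.994, -0.001]
contact_force: [-5.4, -1.2, 0.9]
gripper_width: 0.461
grasp_force: 61.0
```

```bash
python3 st.py
```

```text
t 13.7667 post centre tray mm [72.5 51.4] tcp z 0.0768 toolyaw 77.1 tilt [-0.0044 -0.0007] F tray [-5.  -2.4] 0.9 tq [-0.28  1.18 -0.07] w 0.4608348248215264
```

move_arm:
  rows:
    - [0,0.1,0,0,0,0,-1]
    - [0,0,0,0,0,0,-1]
    - [0,0,0,0,0,0,-1]
    - [0,0,0,0,0,0,-1]

```text
time: 14.1
tool_pos: [0.6079, 0.1624, 0.0768]
tool_rot: [-0.002, 0.112, 0.994, -0.001]
contact_force: [-6.5, -3.8, 2.7]
gripper_width: 0.461
grasp_force: 61.2
```

```bash
python3 st.py
```

```text
t 14.1 post centre tray mm [72.5 51.5] tcp z 0.0768 toolyaw 77.1 tilt [-0.0051 -0.0024] F tray [-5.5 -5.2] 2.7 tq [-0.69  1.3  -0.15] w 0.46127995839208646
```

move_arm:
  rows:
    - [0,0.1,0,0,0,0,-1]
    - [0,0,0,0,0,0,-1]
    - [0,0,0,0,0,0,-1]
    - [0,0,0,0,0,0,-1]

```text
time: 14.43
tool_pos: [0.6079, 0.1625, 0.0767]
tool_rot: [-0.003, 0.112, 0.994, -0.002]
contact_force: [-8.6, -6.4, 3.4]
gripper_width: 0.458
grasp_force: 61.4
```

```bash
python3 st.py
```

```text
t 14.4333 post centre tray mm [72.5 51.6] tcp z 0.0767 toolyaw 77.1 tilt [-0.006  -0.0043] F tray [-7.  -8.2] 3.4 tq [-1.17  1.49 -0.12] w 0.4583409789301913
```

move_arm:
  rows:
    - [-0.05,0.05,-0.03,-0.3,-0.3,0,-1]
    - [-0.05,0.05,-0.02,-0.3,-0.3,0,-1]
    - [0,0,0,0,0,0,-1]
    - [0,0,0,0,0,0,-1]
    - [0,0,0,0,0,0,-1]

```text
time: 14.85
tool_pos: [0.6077, 0.1623, 0.0766]
tool_rot: [0.001, 0.112, 0.994, 0.001]
contact_force: [-11.8, -8.5, 5.5]
gripper_width: 0.46
grasp_force: 61.8
```

```bash
python3 st.py
```

```text
t 14.85 post centre tray mm [72.3 51.4] tcp z 0.0766 toolyaw 77.11 tilt [0.0024 0.0012] F tray [ -9.6 -10.9] 5.5 tq [-1.97  2.23 -0.26] w 0.4603087795172914
```

move_arm:
  rows:
    - [0,0,-0.06,0,0,0,-1]
    - [-0.1,0.1,-0.02,0,0,0,-1]
    - [-0.1,0.1,0,-0.1,-0.1,0,-1]
    - [0,0,0,0,0,0,-1]
    - [0,0,0,0,0,0,-1]
    - [0,0,0,0,0,0,-1]

```text
time: 15.35
tool_pos: [0.6079, 0.1624, 0.0766]
tool_rot: [-0.001, 0.112, 0.994, -0.0]
contact_force: [-17.7, -13.6, 8.8]
gripper_width: 0.459
grasp_force: 62.1
```

```bash
python3 st.py
```

```text
t 15.35 post centre tray mm [72.5 51.5] tcp z 0.0766 toolyaw 77.1 tilt [-0.002  -0.0007] F tray [-14.2 -17.2] 8.8 tq [-2.68  3.25 -0.32] w 0.45880265170045653
```

move_arm:
  rows:
    - [0,0,-0.05,0,0,0,-1]
    - [0,0,-0.05,0,0,0,-1]
    - [0,0,0,0,0,0,-1]
    - [0,0,0,0,0,0,-1]
    - [0,0,0,0,0,0,-1]

```text
time: 15.77
tool_pos: [0.6079, 0.1624, 0.0766]
tool_rot: [-0.001, 0.112, 0.994, -0.0]
contact_force: [-16.2, -13.7, 2.7]
gripper_width: 0.461
grasp_force: 61.5
```

```bash
python3 st.py
```

```text
t 15.7667 post centre tray mm [72.5 51.5] tcp z 0.0766 toolyaw 77.09 tilt [-0.0015 -0.0004] F tray [-12.7 -17. ] 2.7 tq [-2.64  2.91 -0.29] w 0.4614771240985379
```

move_arm:
  rows:
    - [-0.08,0,-0.03,0,0,0,-1]
    - [-0.07,0,-0.02,0,-0.1,0,-1]
    - [0,0,0,0,0,0,-1]
    - [0,0,0,0,0,0,-1]
    - [0,0,0,0,0,0,-1]
    - [0,0,0,0,0,0,-1]

```text
time: 16.27
tool_pos: [0.608, 0.1624, 0.0767]
tool_rot: [-0.002, 0.112, 0.994, -0.0]
contact_force: [-18.7, -11.6, 4.8]
gripper_width: 0.46
grasp_force: 61.9
```

```bash
python3 - <<'E'
from st import *
rep()
f=manip.grab_frame("scene");t=manip.grab_frame("wrist")
a=cv2.resize(f["img"][120:340,170:350],None,fx=2.2,fy=2.2,interpolation=cv2.INTER_CUBIC)
b=cv2.resize(t["img"],(400,300));b=np.clip(255*(b/255.)**.55,0,255).astype(np.uint8)
o=np.zeros((484,800,3),np.uint8);o[:a.shape[0],:a.shape[1]]=a;o[:300,400:]=b;cv2.imwrite("pics/p5.png",o)
E
```

```text
t 16.2667 post centre tray mm [72.6 51.6] tcp z 0.0767 toolyaw 77.1 tilt [-0.0033 -0.0004] F tray [-15.6 -15.5] 4.8 tq [-2.47  3.46 -0.38] w 0.4604671818818036
```

View pics/p5.png

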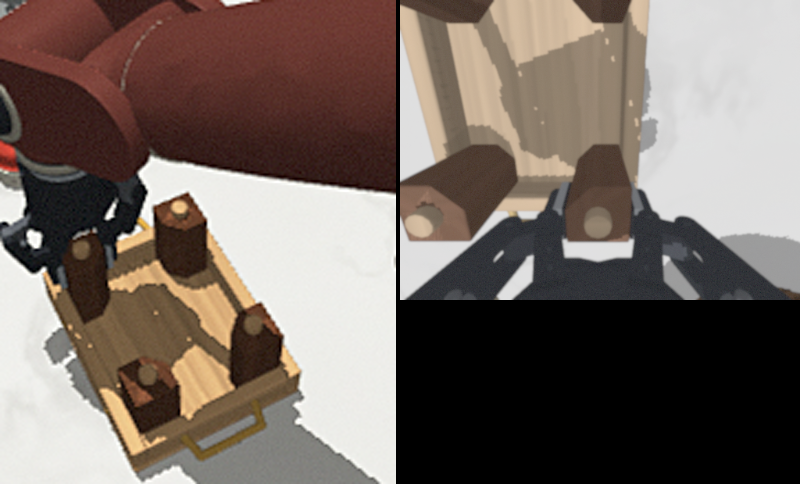

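The post stands in the corner, bevel inwards, with about 15.5 N on each rim. One small relief of the floor load, then I check and hand in.

move_arm:
  rows:
    - [0,0,-0.04,0,0,0,-1]
    - [0,0,0,0,0,0,-1]
    - [0,0,0,0,0,0,-1]
    - [0,0,0,0,0,0,-1]
    - [0,0,0,0,0,0,-1]
    - [0,0,0,0,0,0,-1]

```text
time: 16.87
tool_pos: [0.608, 0.1624, 0.0767]
tool_rot: [-0.002, 0.112, 0.994, -0.0]
contact_force: [-17.6, -12.3, 2.7]
gripper_width: 0.458
grasp_force: 61.7
```

```bash
python3 - <<'E'
from st import *
s=rep();F=W@s["contact_force"][:2]
if F.max()<-9 and -4<s["contact_force"][2]<7: print(manip.job_done())
E
```

```text
t 16.8667 post centre tray mm [72.6 51.6] tcp z 0.0767 toolyaw 77.09 tilt [-0.0032 -0.0003] F tray [-14.4 -16. ] 2.7 tq [-2.38  3.3  -0.36] w 0.45750806572002917
the job is handed in; nothing more can be done
None
```

The job is handed in at 16.9 s: the middle-sized post stands in the empty corner, bevel towards the tray middle, held pressed with about 14 N on the short rim and 16 N on the long rim and only about 3 N vertically.

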